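# Dab a colour sample ball and present it over the light pad

### The job

Take the blue-handled dabber out of its stand, dip its tip well down into the orange cup, dab it gently on the top of the yellow sample ball, which stays in its tray, and hang the dabber back in its stand. Then pick up the tray by its black fin and carry it, with the ball loose in its pocket, to the light pad; finish while still holding the tray there, level and still, with the ball over the middle of the pad and the tray about 10 cm above it. Never let the ball leave its pocket or the fingers touch it, and leave the other things on the bench where they are.

Things in the scene. Friction and masses are not known exactly. Their poses are not given: they have to be found in the camera images.
- dabber: Dabber, 136 mm long, 70 g, upright in its stand. Origin on its axis at the underside of its collar (dark steel disc 34 mm across, z 0 to 6 mm), z up. Above: round blue handle 16 mm across (z 6 to 80 mm), to be pinched from above. Below: steel stem 12 mm across to z -36 mm, then a thin nib ending at z -56 mm.
- dabber_grip (a point): Where to grip the dabber: on its axis, 45 mm above the collar's underside, 101 mm above the tip.
- dabber_tip (a point): Lowest point of the dabber's white tip (10 mm across), on its axis, 56 mm below the collar's underside. The nib is sprung along the axis: it gives up to 10 mm at 0.25 N per mm, and the point moves with it.
- holder: Dabber stand, grey, fixed, 80 x 80 mm, open sides with four posts. Origin at the centre of its underside, z up. Top plate 76 x 76 mm, top face 72 mm above the origin, 10 mm thick, with a 21 mm through hole in the middle. The dabber hangs in the hole by its collar, so its origin is then 72 mm above the stand's origin.
- cup: Orange open cup, loose, 120 g, 68 mm across at the rim, 60 mm at the foot, 50 mm high, walls 3 mm, floor 4 mm. Origin at the centre of its underside. It may stand in either of two places beyond the light pad, with the green cup in the other.
- cup_rim (a point): Centre of the orange cup's mouth, at rim height (50 mm above its underside).
- green_cup: Green cup, same shape as the orange one; leave alone.
- tray: Sample tray, loose, about 260 g: aluminium plate 150 (x) x 64 (y) x 8 mm. Origin at the centre of its underside, z up. Two round pockets at x = +50 and -50 mm: dark rings 30 mm inside, 38 mm outside, 5 mm high on the plate. The ball lies in the one at +x; the other is empty. The tray's black upright fin stands in the middle.
- tray_grip (a point): Where to grip the tray: centre of the black fin, 46 mm above the tray's underside. The fin is 36 mm long (tray x) and 14 mm thick (tray y), its top 62 mm above the underside: pinch it from above across y.
- pocket (a point): Where the ball's centre is when it lies in the middle of its pocket: 50 mm along +x of the tray and 26 mm above its underside.
- ball_center (a point): Centre of the yellow sample ball, 36 mm across, about 35 g. It lies loose in the pocket with about 2.5 mm of play each way; its top is 44 mm above the tray's underside. It rolls out if the tray tips by about 40 degrees.
- pad: Light pad, fixed, 140 x 140 mm, black frame with a white top face 22 mm above its origin, which is the centre of its underside (on the bench). z up.
- vial0: Small white vial with black cap, 28 mm across, 50 mm high; leave alone. Origin under its centre.
- vial1: Second such vial; leave alone.
- vial2: Third such vial; leave alone.
- tape: Roll of blue masking tape lying flat, 96 mm across, 25 mm high; leave alone. Origin under its centre.
- jar: Amber jar with black lid, 60 mm across, 80 mm high; leave alone. Origin under its centre.

How it is judged (in metres and radians):
On the way, in this order (a step that is already met when the one before it is completed fails the run):
1. the held dabber's tip is dipped in the orange cup, at least 15 mm below the rim (z of dabber_tip in the frame of cup_rim below -0.015 m and horizontal distance between dabber_tip and cup_rim below 0.03 m and contact force between the fingers and dabber above 0.5 N), for 0.1 s.
2. the held dabber's tip presses lightly on the top of the ball, which lies in its pocket (contact force between dabber and ball above 0.1 N and horizontal distance between dabber_tip and ball_center below 0.012 m and z of dabber_tip in the frame of pocket above 0.01 m and contact force between the fingers and dabber above 0.5 N and distance between ball_center and pocket below 0.01 m), for 0.1 s.
3. the dabber hangs in its stand again, released (horizontal distance between dabber and holder below 0.01 m and angle between dabber's own z axis and vertical below 0.15 rad and z of dabber in the frame of holder between 0.066 and 0.078 m and contact force between the fingers and dabber below 0.05 N), for 0.2 s.
At the end, for the whole second after the job is handed in: The tray is held by the fingers alone, its underside 60 to 150 mm above the light pad's top face, level within 7 degrees and still, the ball in its pocket and within 40 mm (horizontally) of the pad's middle; the dabber hangs upright in its stand, released (all of step 3 and distance between ball_center and pocket below 0.01 m and angle between tray's own z axis and vertical below 0.12 rad and horizontal distance between ball_center and pad below 0.04 m and z of tray in the frame of pad between 0.082 and 0.172 m and contact force between the fingers and tray above 1 N and contact force between tray and pad below 0.05 N and linear speed of tray below 0.03 m/s and angular speed of tray below 0.2 rad/s); the arm keeps its last pose, push and grip.
It fails at once if the ball leaves its pocket (distance between ball_center and pocket above 0.014 m).
It fails at once if the fingers touch the ball (contact force between the fingers and ball above 0.2 N).
It fails at once if the ball is pressed hard with the dabber (over 12 N) (contact force between dabber and ball above 12 N).
It fails at once if one of the other things is moved more than 30 mm or tipped over (distance of any of cup, green_cup, vial0, vial1, vial2, tape, jar from where it was at the start of the episode above 0.03 m or angle between any of cup, green_cup, vial0, vial1, vial2, tape, jar's own z axis and vertical above 0.5 rad).
It also fails if it takes over 64 s, if anything falls off the work surface, if the arm or the gripper's body presses on something with over 40 N, if the wrist force passes 120 N, or if a joint passes its speed limit or range.

### The arm

A 6-joint arm with a two-finger parallel gripper is mounted at the origin on the work surface. World frame = base frame: x ahead of the robot, y to its left, z up, the work surface at z = 0. Lengths are in m, angles in degrees, forces in N, time in s.
With the tool pointing down it reaches from about 0.3 to 0.75 m from the base axis. Payload 8.5 kg.
Tool frame: the origin (TCP) lies at the very end of the fingers, on their centre line; the grasp point (between the pads) lies 19 mm behind it; z points along the fingers, y is the line along which they close (so a half turn about z gives the same grasp; the last joint's range is limited). The gripper opens to 85 mm and grips with 20 to 120 N. Pads are 22 mm wide; open, the fingers measure 114 mm over their backs; the gripper's body (76 mm by 85 mm) begins 54 mm behind the grasp point. The pads swing forward as they close: fully open they stand 13 mm farther back than shut.
Start: joints at [60.774, 21.807, 74.336, -0, 83.858, -12.336], TCP at [0.16, 0.526, 0.231] pointing down, gripper open.
Joint ranges: [-178.18, 178.18], [-50.72, 133.34], [12.68, 142.11], [-81.47, 261.47], [9.98, 163.14], [-165.26, 165.26]. Speed limits (degrees/s): [136.94, 136.94, 180, 180, 180, 180].

### API

Orientations are given as a 3x3 rotation matrix whose columns are the frame's x, y, z axes.
In Python, from rig import env, imaging gives the robot as it stands. The module is installed in compiled form; this text tells all that it offers.
- The arm moves only by the tool arm_command, never from a script. Its arguments are lists of equal length, an entry for each row: "turn": the turn, a rotation vector about the tool's x, y, z in units of 5 degrees (1.0 is 5 degrees), a list of three; "xyz": the shift along the tool's x, y, z in units of 50 mm (1.0 is 50 mm), a list of three; "claw": the finger opening in mm, from 0 to 85.4. A call has 1 to 12 rows; each row shifts and turns the commanded pose from where the row before left it, along the tool's axes as they then stand; what a row does not reach is not made up. A row lasts 1/10 s, in which the tool goes at most 50 mm and 8.59 degrees, less where a joint would pass 70% of its speed; a pose out of reach is approached as far as the arm can. A call is refused whole if a number of a shift passes 1 or a number of a turn 1, either way. A call with a gripper value outside its range is refused whole. The fingers move at their own pace and stop on an object; "squeeze" is the grip in N (left out, the last holds). Time passes only in rows, so rows that do not move let the fingers close. It gives the time, the measured TCP pose, the force, the opening and the grip force at its end, in the units of the state.
- env.observe(): the state, without advancing time (a new reading comes with each control period).
- imaging.get_image(name): name is "scene" or "top" or "wrist"; returns (picture, depth): 480x640x3 uint8, blue, green, red; 480x640 float32, m along the optical axis (not along the pixel's ray), 0 where there is no reading.
- imaging.camera_info(name): a dict with "camera_matrix" (3x3 intrinsics, pixels), "k1" (the pictures are not rectified: a ray, as slopes to the right and down, at radius r is drawn at 1 + k1 r^2 times it, then the intrinsics apply), "rvec" (rotation vector, rad) and "tvec" (3), from world to camera coordinates, as OpenCV has them. Camera axes: x right, y down, z forward; pixel columns grow to the right and rows downward; lengths in m; the calibration is good to about 2 mm. A picture is of the moment at which its call begins: read the wrist's pose just before it. camera_info takes no time and is no camera call; for the wrist camera it gives the pose at the moment of the call.
- env.close_job(): hands the job in; it is judged then, once.
The state is a dict: "time_s": time; "q": joint angles; "qvel": joint speeds; "joint_efforts": joint torques, N m; "position": TCP position; "tool_rot": TCP orientation; "ft_force": force on the tool from outside, world axes, zero at the start; "wrist_torque": the same for the moment, N m; "grip_width": finger opening in m; "gripper_force": force on a finger pad.
Only numpy, scipy, OpenCV 4.12 (cv2) and the standard library are available. Lean on these libraries where they do the work, as an engineer would, in place of code of your own. Each camera call takes 0.05 s, during which the arm holds its last target. There are 200 camera calls.

## Working session

There is one attempt and no reset: what is moved stays moved. The work goes in short steps, Python scripts to look and compute and a tool call to move; the robot and the scene stay as the last step left them, time stands still between calls to the robot, and variables do not carry over. Pictures are saved under pics/ and viewed, at most 10 in all, crops included, and the job is handed in when it is done.

Besides the shell and the picture viewer there is one more tool, called after "Call:" as name(argument=value, ...) on one line, values as JSON. arm_command: Moves the arm, as the interface text tells. Its arguments: {"type":"object","properties":{"turn":{"type":"array"},"xyz":{"type":"array"},"claw":{"type":"array"},"squeeze":{"type":"number"}},"required":["turn","xyz","claw"]}

```bash
mkdir -p pics
cat > h.py <<'E'
import numpy as np, cv2
from rig import env, imaging
def cam(n):
    c=imaging.camera_info(n); R,_=cv2.Rodrigues(np.array(c["rvec"],float)); return np.array(c["camera_matrix"],float),float(c["k1"]),R,np.array(c["tvec"],float).ravel()
def ray(c,u,v):
    K,k1,R,t=c
    p=cv2.undistortPoints(np.array([[[u,v]]],float),K,np.array([k1,0,0,0.]))[0,0]
    return -R.T@t, R.T@np.array([p[0],p[1],1.])
def onz(c,u,v,z):
    o,d=ray(c,u,v); return o+d*(z-o[2])/d[2]
def pt(c,u,v,dep):
    o,d=ray(c,u,v); return o+d*dep
def proj(c,P):
    K,k1,R,t=c
    return cv2.projectPoints(np.array(P,float).reshape(-1,3),cv2.Rodrigues(R)[0],t,K,np.array([k1,0,0,0.]))[0].reshape(-1,2)
E
python3 - <<'E'
from h import *
s=env.observe(); print(s)
for n in("top","scene"):
    c=cam(n); print(n,-c[2].T@c[3]); im,d=imaging.get_image(n); cv2.imwrite(f"pics/{n}0.png",im); np.save(f"pics/{n}0.npy",d); print(d.min(),d.max())
E
```

```text
{'time_s': 0.0, 'q': array([ 6.07738294e+01,  2.18411909e+01,  7.43860627e+01, -5.97299776e-04,
        8.38592022e+01, -1.23345333e+01]), 'qvel': array([ 0.00460561,  0.0142758 ,  0.0220482 , -0.04615322,  0.05782143,
       -0.02097708]), 'joint_efforts': array([ 5.60285152e-04, -4.48453939e+01, -2.31274742e+01, -2.51497722e-04,
        4.80370276e-03,  3.77880639e-06]), 'position': array([0.15964955, 0.52599893, 0.2307022 ]), 'tool_rot': array([[-9.56856217e-01,  2.90560925e-01, -7.27705764e-04],
       [ 2.90561668e-01,  9.56855355e-01, -1.32190932e-03],
       [ 3.12213963e-04, -1.47632055e-03, -9.99998861e-01]]), 'ft_force': array([-0.33429602,  0.06425579, -1.12980468]), 'wrist_torque': array([-0.02841743,  0.00549904, -0.03512823]), 'gripper_force': 0.0, 'grip_width': 0.0852626162011874}
top [0.55670236 0.04439024 1.12312126]
0.0 1.9926183
scene [0.95108916 0.2729896  0.78281412]
0.0 2.5640397
```

View pics/top0.png

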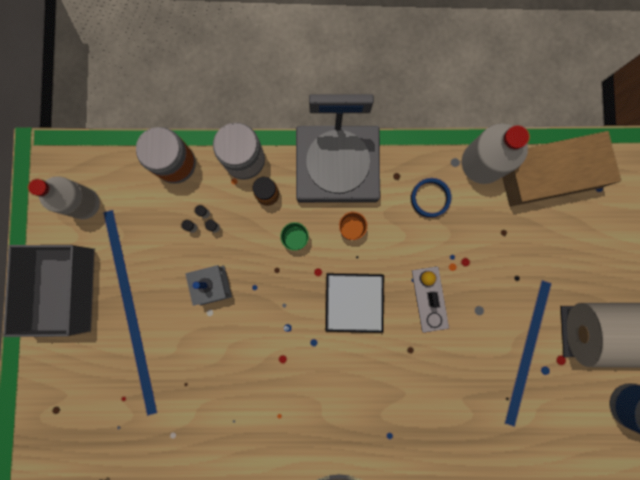

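View pics/scene0.png

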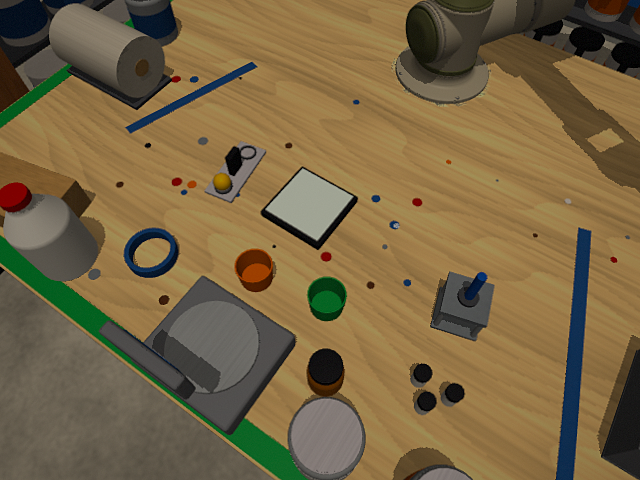

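Top view: stand with dabber at (208,286), green cup at (295,237), orange cup at (353,227), pad at (355,303), and tray with ball at (429,279), fin at (434,300) and empty ring at (434,320). The scene view agrees: ball (222,182), orange cup (254,270), dabber (474,288). Next I measure positions.

```bash
cat > m.py <<'E'
from h import *
def blob(im,lo,hi,box,allp=False):
    x0,y0,x1,y1=box
    hsv=cv2.cvtColor(im,cv2.COLOR_BGR2HSV); m=cv2.inRange(hsv,np.array(lo),np.array(hi)); k=np.zeros_like(m); k[y0:y1,x0:x1]=m[y0:y1,x0:x1]
    n,l,st,ce=cv2.connectedComponentsWithStats(k); i=1+np.argmax(st[1:,4]); return (l==i),ce[i],st[i]
E
python3 - <<'E'
from m import *
c=cam("top"); s=cam("scene"); T=cv2.imread("pics/top0.png"); S=cv2.imread("pics/scene0.png"); D=np.load("pics/top0.npy")
print("origin px",proj(c,[0,0,0]),proj(c,[0.5,0.3,0]))
f=lambda a:np.round(a,4)
for nm,lo,hi,box,z in [("orange",(5,150,60),(18,255,255),(330,205,375,250),.05),("green",(50,100,40),(85,255,255),(275,215,315,260),.05),("ball",(18,120,80),(35,255,255),(415,265,445,292),.026+.004),("pad",(0,0,130),(180,70,255),(320,268,390,340),.022),("tape",(95,100,30),(125,255,255),(405,170,460,225),.025)]:
    m,ce,st=blob(T,lo,hi,box); cn=cv2.findContours(m.astype(np.uint8),0,1)[0][0]; hull=cv2.minEnclosingCircle(cn)
    r=cv2.minAreaRect(cn); print(nm,st,"circ",f(onz(c,*hull[0],z)),"r mm",hull[1],"rect",f(onz(c,*r[0],z)), [f(onz(c,*p,z)[:2]).tolist() for p in cv2.boxPoints(r)] if nm=="pad" else "")
m,ce,st=blob(S,(18,120,80),(35,255,255),(205,165,240,200)); 
print("ball scene",ce,f(onz(s,*ce,.028)))
# tray: plate mask
hsv=cv2.cvtColor(T,cv2.COLOR_BGR2HSV); print("plate hsv",hsv[290,422],hsv[310,445],"wood",hsv[300,400],"fin",hsv[300,433],"stand",hsv[297,218],hsv[275,212])
# depth-based: heights of regions
def heights(box):
    x0,y0,x1,y1=box; P=[]
    for v in range(y0,y1):
        for u in range(x0,x1):
            if D[v,u]>0: P.append(np.r_[pt(c,u,v,D[v,u]),u,v])
    return np.array(P)
P=heights((180,260,240,315)); q=P[(P[:,2]>.062)&(P[:,2]<.08)]
r=cv2.minAreaRect(q[:,:2].astype(np.float32)); print("stand top",r,np.median(q[:,2]),len(q))
q=P[P[:,2]>.1]; print("dabber top",q.mean(0) if len(q) else None,len(q), P[:,2].max())
P=heights((405,262,455,338)); q=P[(P[:,2]>.004)]
r=cv2.minAreaRect(q[:,:2].astype(np.float32)); print("tray",r,len(q)); q=P[P[:,2]>.05]; print("fin",q.mean(0),len(q),P[:,2].max())
for nm,box in [("jar",(248,172,285,210)),("vials",(178,200,225,240))]:
    P=heights(box);q=P[P[:,2]>.035];print(nm,q[:,:3].min(0),q[:,:3].max(0))
mb,ce,st=blob(T,(100,120,30),(125,255,255),(185,270,225,300)); print("blue top",ce,st)
mb,ce,st=blob(S,(100,120,30),(125,255,255),(455,265,495,310)); print("blue scene",ce,st)
E
```

```text
origin px [[339.1255247  530.96913237]] [[212.86405801 310.1556706 ]]
orange [339 212  28  28 641] circ [ 0.6974 -0.0348  0.05  ] r mm 14.433879852294922 rect [ 0.6979 -0.0347  0.05  ] 
green [281 223  27  27 574] circ [0.6731 0.1017 0.05  ] r mm 13.593806266784668 rect [0.6736 0.1023 0.05  ] 
ball [421 271  15  15 167] circ [ 0.5752 -0.2127  0.03  ] r mm 7.280210018157959 rect [ 0.5757 -0.2133  0.03  ] 
pad [ 329  276   52   54 2693] circ [ 0.5179 -0.0397  0.022 ] r mm 36.09026336669922 rect [ 0.518  -0.0399  0.022 ] [[0.4588, 0.023], [0.5808, 0.0198], [0.5778, -0.1035], [0.456, -0.0988]]
tape [412 179  38  38 341] circ [ 0.7687 -0.225   0.025 ] r mm 19.24971580505371 rect [ 0.7683 -0.2246  0.025 ] 
ball scene [216.21394231 176.92548077] [ 0.5728 -0.2299  0.028 ]
plate hsv [  3  19 137] [ 12  44 132] wood [ 16 114 143] fin [170  32  24] stand [105   5  93] [ 0  0 92]
stand top ((0.5605941414833069, 0.3025538921356201), (0.07601067423820496, 0.07642844319343567), 14.273530960083008) 0.07220454638350038 1047
dabber top [5.60272784e-01 2.99050008e-01 1.38318238e-01 1.98879518e+02
 2.84867470e+02] 83 0.15480833457544663
tray ((0.5247032642364502, -0.2219385951757431), (0.17716757953166962, 0.11574267596006393), 0.9107587337493896) 1675
fin [ 5.26131520e-01 -2.19743428e-01  6.08270376e-02  4.34864865e+02
  2.99342342e+02] 111 0.06658918532809044
jar [0.75336412 0.14148197 0.03555739] [0.82850887 0.21309194 0.08478581]
vials [0.68742076 0.28486423 0.03534692] [0.74800726 0.36694747 0.05568662]
blue top [199.23188406 284.84057971] [193 282  14   6  69]
blue scene [475.24503311 285.71523179] [464 272  23  28 302]
```

Positions are consistent with the given sizes: stand top 76x76 mm at z 0.072, fin to ball 50 mm, pad face about 124 mm. The tray is yawed about +8°. I'll turn the tool to match it, then go above the dabber.

Call:
arm_command(turn=[[0,0,-1],[0,0,-1],[0,0,-1],[0,0,-1],[0,0,-1],[0,0,0]], xyz=[[0,0,0],[0,0,0],[0,0,0],[0,0,0],[0,0,0],[0,0,0]], claw=[85,85,85,85,85,85], squeeze=40)

```text
time_s: 0.7
position: [0.1597, 0.5261, 0.231]
tool_rot: [[-0.99, -0.142, -0.0], [-0.142, 0.99, -0.001], [0.0, -0.001, -1.0]]
ft_force: [-0.1, 0.0, -0.4]
grip_width: 0.085
gripper_force: 0.0
```

Call:
arm_command(turn=[[0,0,0],[0,0,0],[0,0,0],[0,0,0],[0,0,0],[0,0,0],[0,0,0],[0,0,0],[0,0,0],[0,0,0],[0,0,0],[0,0,0]], xyz=[[-0.4,-0.3,0],[-0.67,-0.5,0],[-0.67,-0.5,0],[-0.67,-0.5,0],[-0.67,-0.5,0],[-0.67,-0.5,0],[-0.67,-0.5,0],[-0.67,-0.5,0],[-0.67,-0.5,0],[-0.67,-0.5,0],[-0.4,-0.3,0],[0,0,0]], claw=[85,85,85,85,85,85,85,85,85,85,85,85])

```text
time_s: 1.9
position: [0.5362, 0.3199, 0.2302]
tool_rot: [[-0.991, -0.135, -0.001], [-0.135, 0.991, -0.001], [0.001, -0.001, -1.0]]
ft_force: [-0.3, -0.5, -1.6]
grip_width: 0.0847
gripper_force: 0.0
```

```bash
cat > go.py <<'E'
from h import *
def need(target,n=None):
    s=env.observe(); R=s["tool_rot"]; d=np.array(target)-s["position"]
    print("t",round(s["time_s"],2),"pos",s["position"].round(4),"x ang",np.degrees(np.arctan2(R[1,0],R[0,0])).round(2),"tilt",R[:2,2].round(4),"units",(R.T@d/.05).round(3),"F",s["ft_force"].round(2),"w",round(s["grip_width"],4),"gf",round(s["gripper_force"],1))
E
python3 - <<'E'
from go import *
need([.5605,.3025,.231])
c=cam("wrist"); im,d=imaging.get_image("wrist"); cv2.imwrite("pics/w1.png",im); np.save("pics/w1.npy",d)
print("pred handle top",proj(c,[.5605,.3025,.152]),"grip",proj(c,[.5605,.3025,.117]))
E
```

```text
t 1.9 pos [0.5362 0.3199 0.2302] x ang -172.24 tilt [-0.0007 -0.0007] units [-0.434 -0.411 -0.015] F [-0.25 -0.46 -1.63] w 0.0847 gf 0.0
pred handle top [[295.74375409 278.62993906]] grip [[299.37101725 261.7795324 ]]
```

View pics/w1.png

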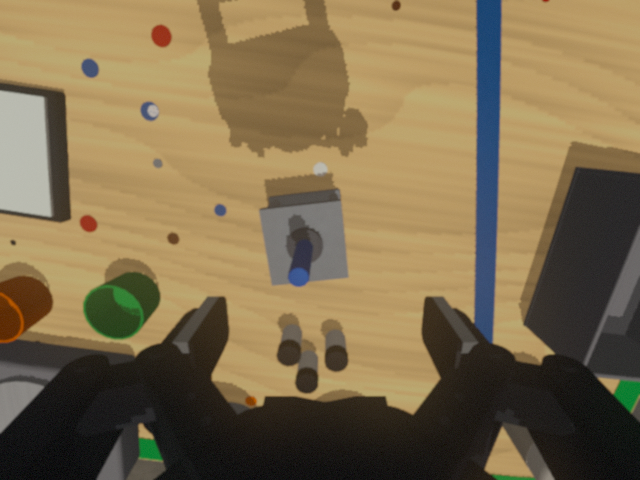

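The wrist view shows the handle top at (299,277), predicted (296,279), so the fix is good to about 1 mm. I'll descend on it and grip.

Call:
arm_command(turn=[[0,0,0],[0,0,0],[0,0,0],[0,0,0],[0,0,0]], xyz=[[-0.14,-0.13,0],[-0.15,-0.13,0],[-0.14,-0.13,0],[0,0,0],[0,0,0]], claw=[60,60,60,60,60])

```text
time_s: 2.45
position: [0.5578, 0.3057, 0.2313]
tool_rot: [[-0.99, -0.141, -0.0], [-0.141, 0.99, 0.0], [0.0, 0.0, -1.0]]
ft_force: [-0.3, 0.1, -1.5]
grip_width: 0.0602
gripper_force: 0.0
```

Run:
```python
from go import *
need([.5605,.3035,.098])
c=cam("wrist"); im,d=imaging.get_image("wrist")
from m import blob
p=proj(c,[.5605,.3035,.152])[0]; print(p)
m,ce,st=blob(im,(100,120,30),(125,255,255),(int(p[0])-40,int(p[1])-50,int(p[0])+40,int(p[1])+40)); print(ce,st)
v,u=np.nonzero(m); b=v.max(); print("rim bottom px",u[v>b-4].mean(),b)
P=np.array([pt(c,a,e,d[e,a]) for e,a in zip(v,u) if d[e,a]>0]); q=P[P[:,2]>.149]; print(q.mean(0),q.min(0),q.max(0),len(q))
```

```text
t 2.45 pos [0.5578 0.3057 0.2313] x ang -171.91 tilt [-0.0002  0.    ] units [-0.047 -0.052  2.665] F [-0.3   0.12 -1.55] w 0.0602 gf 0.0
[320.690773   252.42982934]
[321.75577558 249.86468647] [312 241  20  19 303]
rim bottom px 321.7608695652174 259
[0.55862372 0.30397105 0.15172003] [0.5521657  0.29722835 0.1500205 ] [0.56577791 0.31078955 0.15353889] 302
```

Call:
arm_command(turn=[[0,0,0],[0,0,0],[0,0,0],[0,0,0],[0,0,0],[0,0,0],[0,0,0],[0,0,0],[0,0,0],[0,0,0],[0,0,0],[0,0,0]], xyz=[[-0.02,-0.035,0.2],[0,0,0.4],[0,0,0.5],[0,0,0.5],[0,0,0.5],[0,0,0.37],[0,0,0.2],[0,0,0],[0,0,0],[0,0,0],[0,0,0],[0,0,0]], claw=[60,60,60,60,60,60,60,60,5,5,5,5], squeeze=40)

```text
time_s: 3.7
position: [0.5595, 0.3043, 0.0988]
tool_rot: [[-0.99, -0.141, 0.002], [-0.141, 0.99, 0.001], [-0.002, 0.0, -1.0]]
ft_force: [-0.6, -0.8, 3.4]
grip_width: 0.0149
gripper_force: 38.9
```

Call:
arm_command(turn=[[0,0,0],[0,0,0],[0,0,0],[0,0,0],[0,0,0],[0,0,0]], xyz=[[0,0,0],[0,0,0],[0,0,0],[0,0,0],[0,0,0],[0,0,0]], claw=[5,5,5,5,5,5])

```text
time_s: 4.3
position: [0.5595, 0.3042, 0.0987]
tool_rot: [[-0.99, -0.141, 0.002], [-0.141, 0.99, 0.0], [-0.002, 0.0, -1.0]]
ft_force: [-0.9, -0.3, 5.5]
grip_width: 0.0151
gripper_force: 38.9
```

Call:
arm_command(turn=[[0,0,0],[0,0,0],[0,0,0],[0,0,0],[0,0,0],[0,0,0],[0,0,0],[0,0,0],[0,0,0],[0,0,0]], xyz=[[0,0,-0.1],[0,0,-0.2],[0,0,-0.2],[0,0,-0.2],[0,0,-0.2],[0,0,-0.2],[0,0,-0.25],[0,0,-0.25],[0,0,-0.15],[0,0,0]], claw=[5,5,5,5,5,5,5,5,5,5])

```text
time_s: 5.3
position: [0.5595, 0.3043, 0.1867]
tool_rot: [[-0.99, -0.141, 0.002], [-0.141, 0.99, 0.001], [-0.002, 0.0, -1.0]]
ft_force: [-0.3, 0.1, -1.1]
grip_width: 0.0151
gripper_force: 38.9
```

Call:
arm_command(turn=[[0,0,0],[0,0,0],[0,0,0],[0,0,0],[0,0,0],[0,0,0],[0,0,0],[0,0,0],[0,0,0],[0,0,0],[0,0,0],[0,0,0]], xyz=[[-0.05,-0.2,0],[-0.1,-0.4,0],[-0.1,-0.4,0],[-0.1,-0.4,0],[-0.1,-0.4,0],[-0.1,-0.4,0],[-0.1,-0.4,0],[-0.1,-0.4,0],[-0.1,-0.4,0],[-0.1,-0.4,0],[-0.1,-0.4,0],[-0.1,-0.4,0]], claw=[5,5,5,5,5,5,5,5,5,5,5,5])

```text
time_s: 6.5
position: [0.6488, 0.0829, 0.1848]
tool_rot: [[-0.99, -0.141, -0.001], [-0.141, 0.99, -0.0], [0.001, 0.0, -1.0]]
ft_force: [-0.3, 0.2, -1.0]
grip_width: 0.0149
gripper_force: 39.0
```

Call:
arm_command(turn=[[0,0,0],[0,0,0],[0,0,0],[0,0,0],[0,0,0],[0,0,0],[0,0,0],[0,0,0],[0,0,0],[0,0,0],[0,0,0],[0,0,0]], xyz=[[-0.1,-0.4,0],[-0.1,-0.4,0],[-0.1,-0.4,0],[-0.1,-0.4,0],[-0.1,-0.4,0],[-0.1,-0.3,0],[-0.05,-0.15,0],[0,0,0],[0,0,0],[0,0,0],[0,0,0],[0,0,0]], claw=[5,5,5,5,5,5,5,5,5,5,5,5])

```text
time_s: 7.7
position: [0.6979, -0.0316, 0.1855]
tool_rot: [[-0.99, -0.142, 0.0], [-0.142, 0.99, 0.0], [-0.0, 0.0, -1.0]]
ft_force: [-0.0, -0.1, -0.4]
grip_width: 0.015
gripper_force: 39.0
```

Run:
```python
from go import *
need([.6975,-.035,.105])
c=cam("wrist"); im,d=imaging.get_image("wrist"); cv2.imwrite("pics/w2.png",im)
print("cup rim",proj(c,[.6975,-.035,.05]),"tip pred",proj(c,env.observe()["position"]-[0,0,.0827]))
im,d=imaging.get_image("scene"); cv2.imwrite("pics/s2.png",im)
```

```text
t 7.7 pos [ 0.6979 -0.0316  0.1855] x ang -171.85 tilt [0.0002 0.    ] units [ 0.017 -0.066  1.61 ] F [-0.04 -0.14 -0.41] w 0.015 gf 39.0
cup rim [[320.64187587 228.12658257]] tip pred [[324.19670831 247.75062539]]
```

View pics/w2.png

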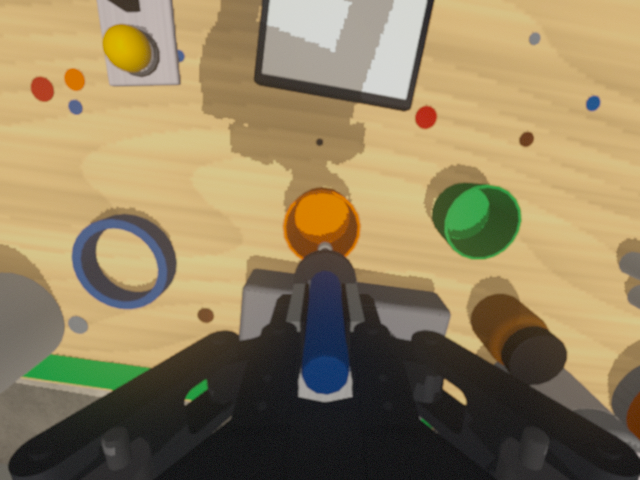

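Rim centre about (322,225) as predicted and tip (325,248) as predicted, so it's above the orange cup. Now I dip.

Call:
arm_command(turn=[[0,0,0],[0,0,0],[0,0,0],[0,0,0],[0,0,0],[0,0,0],[0,0,0],[0,0,0],[0,0,0],[0,0,0],[0,0,0]], xyz=[[0.01,-0.06,0.1],[0,0,0.2],[0,0,0.3],[0,0,0.3],[0,0,0.3],[0,0,0.2],[0,0,0.15],[0,0,0],[0,0,0],[0,0,0],[0,0,0]], claw=[5,5,5,5,5,5,5,5,5,5,5])

```text
time_s: 8.9
position: [0.6981, -0.0353, 0.1085]
tool_rot: [[-0.99, -0.141, 0.001], [-0.141, 0.99, -0.0], [-0.001, -0.0, -1.0]]
ft_force: [-0.6, 0.1, -0.9]
grip_width: 0.0151
gripper_force: 39.0
```

Call:
arm_command(turn=[[0,0,0],[0,0,0],[0,0,0],[0,0,0],[0,0,0],[0,0,0],[0,0,0],[0,0,0],[0,0,0]], xyz=[[0,0,-0.1],[0,0,-0.2],[0,0,-0.3],[0,0,-0.3],[0,0,-0.3],[0,0,-0.2],[0,0,-0.15],[0,0,0],[0,0,0]], claw=[5,5,5,5,5,5,5,5,5])

```text
time_s: 9.8
position: [0.6977, -0.0352, 0.1849]
tool_rot: [[-0.99, -0.141, -0.001], [-0.141, 0.99, 0.0], [0.001, 0.0, -1.0]]
ft_force: [-0.3, 0.4, 0.3]
grip_width: 0.0148
gripper_force: 39.0
```

Call:
arm_command(turn=[[0,0,0],[0,0,0],[0,0,0],[0,0,0],[0,0,0],[0,0,0],[0,0,0],[0,0,0],[0,0,0],[0,0,0],[0,0,0],[0,0,0]], xyz=[[0.15,-0.16,0],[0.33,-0.36,0],[0.33,-0.36,0],[0.33,-0.36,0],[0.33,-0.36,0],[0.33,-0.36,0],[0.33,-0.36,0],[0.33,-0.36,0],[0.33,-0.36,0],[0.15,-0.16,0],[0,0,0],[0,0,0]], claw=[5,5,5,5,5,5,5,5,5,5,5,5])

```text
time_s: 11.0
position: [0.5751, -0.2139, 0.1852]
tool_rot: [[-0.99, -0.141, -0.0], [-0.141, 0.99, 0.0], [0.0, 0.0, -1.0]]
ft_force: [-0.1, 0.3, -0.1]
grip_width: 0.0151
gripper_force: 39.0
```

Run:
```python
from go import *
from m import blob
need([.575,-.213,.1227])
c=cam("wrist"); im,d=imaging.get_image("wrist"); cv2.imwrite("pics/w3.png",im)
P0=env.observe()["position"]
print("tip pred",proj(c,P0-[0,0,.0827]), "ball pred",proj(c,[.575,-.213,.026]))
p=proj(c,[.575,-.213,.026])[0].astype(int)
m,ce,st=blob(im,(18,120,60),(35,255,255),(p[0]-60,p[1]-60,p[0]+60,p[1]+60))
cn=max(cv2.findContours(m.astype(np.uint8),0,1)[0],key=len); cc=cv2.minEnclosingCircle(cn); print("ball px",ce,st,cc, "pos",onz(c,*cc[0],.027))
v,u=np.nonzero(m); Q=np.array([pt(c,a,e,d[e,a]) for e,a in zip(v,u) if d[e,a]>0])
Q=Q[(Q[:,2]>.026)&(Q[:,2]<.05)]; A=np.c_[2*Q,np.ones(len(Q))]; s=np.linalg.lstsq(A,(Q**2).sum(1),rcond=None)[0]; print("sphere",s[:3],np.sqrt(s[3]+s[:3]@s[:3]),"top",Q[:,2].max())
```

```text
t 11.0 pos [ 0.5751 -0.2139  0.1852] x ang -171.89 tilt [-0.0001  0.0004] units [-0.002  0.018  1.25 ] F [-0.15  0.28 -0.12] w 0.0151 gf 39.0
tip pred [[324.678635   248.11150986]] ball pred [[325.4076326  222.73170738]]
ball px [324.93888397 221.88485385] [ 307  203   37   39 1129] ((324.8352966308594, 222.07058715820312), 19.382238388061523) pos [ 0.57421428 -0.21364899  0.027     ]
sphere [ 0.57458646 -0.21383837  0.02626377] 0.017489043215327172 top 0.04491496357534275
```

View pics/w3.png

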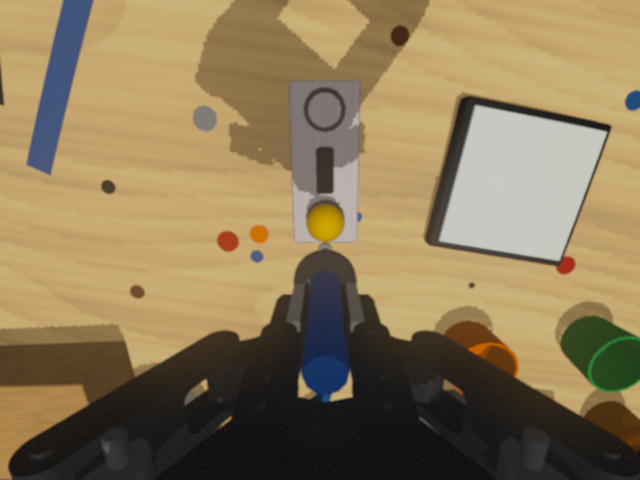

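The ball at (325,222) lies directly below the tip at (325,248), with the sphere fit at (0.575,-0.214), centre z 0.026 and r 17.5 mm, which matches the given size. Gentle dab: aim for about 5 mm of spring.

Call:
arm_command(turn=[[0,0,0],[0,0,0],[0,0,0],[0,0,0],[0,0,0],[0,0,0],[0,0,0],[0,0,0],[0,0,0],[0,0,0],[0,0,0]], xyz=[[0,0,0.1],[0,0,0.2],[0,0,0.3],[0,0,0.3],[0,0,0.15],[0,0,0.06],[0,0,0.05],[0,0,0.05],[0,0,0.03],[0,0,0.03],[0,0,0]], claw=[5,5,5,5,5,5,5,5,5,5,5])

```text
time_s: 12.15
position: [0.575, -0.2144, 0.122]
tool_rot: [[-0.99, -0.141, 0.0], [-0.141, 0.99, -0.0], [-0.0, -0.0, -1.0]]
ft_force: [0.1, 0.3, 0.6]
grip_width: 0.0147
gripper_force: 39.0
```

Call:
arm_command(turn=[[0,0,0],[0,0,0],[0,0,0]], xyz=[[0,0,0],[0,0,0],[0,0,0]], claw=[5,5,5])

```text
time_s: 12.45
position: [0.575, -0.2144, 0.1219]
tool_rot: [[-0.99, -0.141, 0.0], [-0.141, 0.99, -0.0], [-0.0, -0.0, -1.0]]
ft_force: [-0.5, 0.4, -0.2]
grip_width: 0.015
gripper_force: 39.0
```

Run:
```python
from go import *
need([.575,-.2138,.122])
im,d=imaging.get_image("scene"); cv2.imwrite("pics/s4.png",cv2.resize(im[90:240,150:350],(800,600)))
need([.575,-.2138,.122])
```

```text
t 12.45 pos [ 0.575  -0.2144  0.1219] x ang -171.89 tilt [ 0.0002 -0.0002] units [-0.003  0.012 -0.001] F [-0.47  0.35 -0.17] w 0.015 gf 39.0
t 12.5 pos [ 0.575  -0.2144  0.1219] x ang -171.89 tilt [ 0.0002 -0.0002] units [-0.002  0.011 -0.001] F [0.77 0.44 0.65] w 0.015 gf 39.0
```

View pics/s4.png

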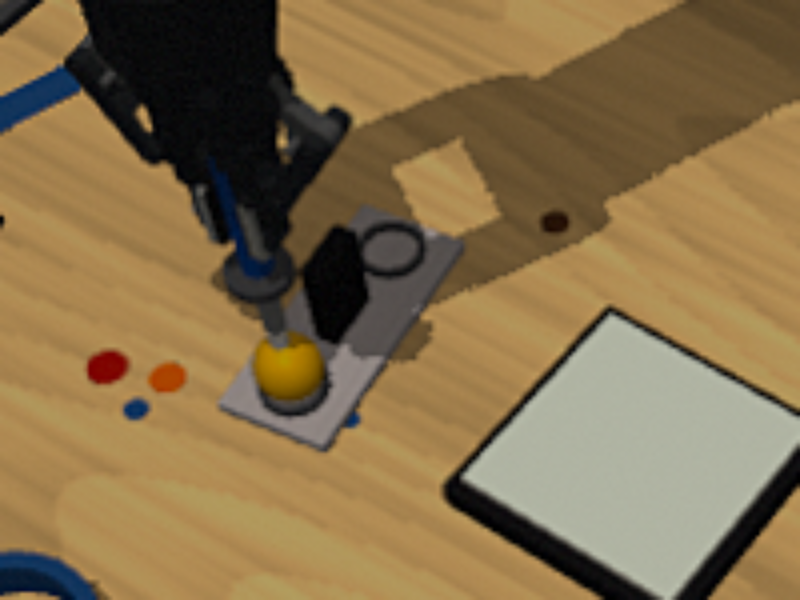

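The tip rests on top of the ball with the nib compressed (ball at (290,370) in the crop). I'll add a touch more press for margin, then lift and head back to the stand.

Call:
arm_command(turn=[[0,0,0],[0,0,0],[0,0,0],[0,0,0],[0,0,0],[0,0,0],[0,0,0],[0,0,0],[0,0,0],[0,0,0]], xyz=[[0,0,0.03],[0,0,0],[0,0,0],[0,0,-0.1],[0,0,-0.2],[0,0,-0.3],[0,0,-0.3],[0,0,-0.3],[0,0,-0.1],[0,0,0]], claw=[5,5,5,5,5,5,5,5,5,5])

```text
time_s: 13.5
position: [0.5751, -0.2144, 0.1862]
tool_rot: [[-0.99, -0.141, 0.001], [-0.141, 0.99, -0.001], [-0.001, -0.001, -1.0]]
ft_force: [-0.1, -0.2, -0.7]
grip_width: 0.0151
gripper_force: 39.0
```

Call:
arm_command(turn=[[0,0,0],[0,0,0],[0,0,0],[0,0,0],[0,0,0],[0,0,0],[0,0,0],[0,0,0],[0,0,0],[0,0,0],[0,0,0],[0,0,0]], xyz=[[-0.02,0.2,0],[-0.05,0.4,0],[-0.05,0.45,0],[-0.05,0.45,0],[-0.05,0.45,0],[-0.05,0.45,0],[-0.05,0.45,0],[-0.05,0.45,0],[-0.05,0.45,0],[-0.05,0.45,0],[-0.05,0.45,0],[-0.05,0.45,0]], claw=[5,5,5,5,5,5,5,5,5,5,5,5])

```text
time_s: 14.7
position: [0.5661, 0.0446, 0.1848]
tool_rot: [[-0.99, -0.142, -0.001], [-0.142, 0.99, 0.0], [0.001, 0.001, -1.0]]
ft_force: [0.3, -0.0, -0.9]
grip_width: 0.015
gripper_force: 39.0
```

Call:
arm_command(turn=[[0,0,0],[0,0,0],[0,0,0],[0,0,0],[0,0,0],[0,0,0],[0,0,0],[0,0,0],[0,0,0],[0,0,0],[0,0,0],[0,0,0]], xyz=[[-0.06,0.45,0],[-0.06,0.45,0],[-0.06,0.45,0],[-0.06,0.45,0],[-0.06,0.45,0],[-0.06,0.45,0],[-0.06,0.45,0],[-0.06,0.45,0],[-0.06,0.45,0],[-0.06,0.45,0],[-0.03,0.2,0],[0,0,0]], claw=[5,5,5,5,5,5,5,5,5,5,5,5])

```text
time_s: 15.9
position: [0.5641, 0.2808, 0.1848]
tool_rot: [[-0.99, -0.143, -0.001], [-0.143, 0.99, -0.0], [0.001, -0.0, -1.0]]
ft_force: [0.4, -0.1, -0.5]
grip_width: 0.0152
gripper_force: 39.0
```

Run:
```python
from go import *
need([.5600,.3033,.0987])
c=cam("wrist"); im,d=imaging.get_image("wrist"); cv2.imwrite("pics/w5.png",im)
v,u=np.nonzero((d>0)&(d<.5)); P=np.array([pt(c,a,e,d[e,a]) for e,a in zip(v,u)])
k=(np.abs(P[:,2]-.072)<.004)&(np.hypot(P[:,0]-.56,P[:,1]-.303)<.062); q=P[k]; print(len(q),np.median(q[:,2]),cv2.minAreaRect(q[:,:2].astype(np.float32)))
print(proj(c,[.5605,.3025,.072]),proj(c,env.observe()["position"]-[0,0,.0827]))
```

```text
t 15.9 pos [0.5641 0.2808 0.1848] x ang -171.75 tilt [-0.001  -0.0002] units [0.015 0.457 1.722] F [ 0.39 -0.07 -0.48] w 0.0152 gf 39.0
7017 0.07173991973611482 ((0.5593672394752502, 0.3038914203643799), (0.07659842073917389, 0.0763881653547287), 14.13878059387207)
[[352.01240817 235.73882846]] [[322.73640407 248.18908879]]
```

View pics/w5.png

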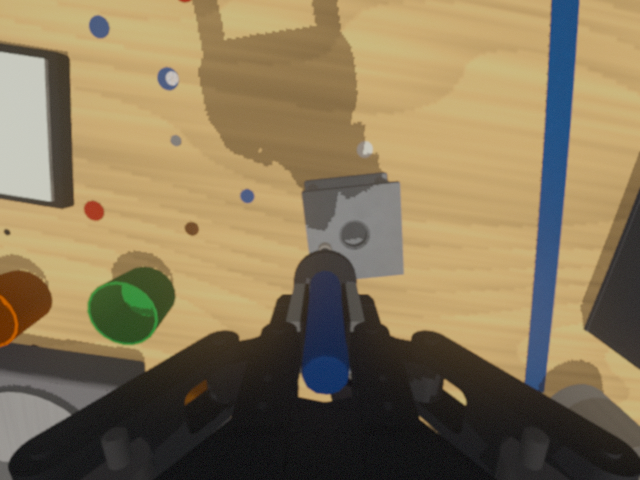

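The hole shows at (355,235). The plate rectangle gives (0.5594,0.3039), which agrees with where I gripped the dabber. I'll centre over it and check.

Call:
arm_command(turn=[[0,0,0],[0,0,0],[0,0,0],[0,0,0],[0,0,0],[0,0,0]], xyz=[[0.02,0.15,0],[0,0.2,0],[0,0.12,0],[0,0,0],[0,0,0],[0,0,0]], claw=[5,5,5,5,5,5])

```text
time_s: 16.55
position: [0.5609, 0.3021, 0.1853]
tool_rot: [[-0.99, -0.141, -0.0], [-0.141, 0.99, -0.0], [0.0, -0.0, -1.0]]
ft_force: [-0.5, -0.4, -1.4]
grip_width: 0.0152
gripper_force: 39.1
```

Call:
arm_command(turn=[[0,0,0],[0,0,0],[0,0,0],[0,0,0],[0,0,0],[0,0,0],[0,0,0],[0,0,0],[0,0,0],[0,0,0],[0,0,0]], xyz=[[0.022,0.042,0],[0,0,0.1],[0,0,0.2],[0,0,0.2],[0,0,0.15],[0,0,0.15],[0,0,0.15],[0,0,0.15],[0,0,0.15],[0,0,0.15],[0,0,0]], claw=[5,5,5,5,5,5,5,5,5,5,5])

```text
time_s: 17.65
position: [0.5591, 0.3041, 0.1141]
tool_rot: [[-0.99, -0.141, -0.002], [-0.141, 0.99, -0.001], [0.002, -0.0, -1.0]]
ft_force: [-0.9, 0.2, -0.6]
grip_width: 0.0148
gripper_force: 39.1
```

Call:
arm_command(turn=[[0,0,0],[0,0,0],[0,0,0],[0,0,0],[0,0,0],[0,0,0],[0,0,0],[0,0,0]], xyz=[[0,0,0.1],[0,0,0.1],[0,0,0.06],[0,0,0.03],[0,0,0],[0,0,0],[0,0,0],[0,0,0]], claw=[5,5,5,5,5,5,5,5])

```text
time_s: 18.45
position: [0.5596, 0.3043, 0.101]
tool_rot: [[-0.99, -0.141, 0.0], [-0.141, 0.99, 0.0], [-0.0, 0.0, -1.0]]
ft_force: [0.5, -1.1, -0.8]
grip_width: 0.0147
gripper_force: 39.1
```

Call:
arm_command(turn=[[0,0,0],[0,0,0],[0,0,0],[0,0,0],[0,0,0],[0,0,0],[0,0,0],[0,0,0]], xyz=[[0,0,0],[0,0,0],[0,0,0],[0,0,0],[0,0,0],[0,0,0],[0,0,0],[0,0,0]], claw=[20,30,40,50,50,50,50,50])

```text
time_s: 19.25
position: [0.5595, 0.3043, 0.1008]
tool_rot: [[-0.99, -0.141, 0.0], [-0.141, 0.99, -0.0], [-0.0, -0.0, -1.0]]
ft_force: [0.3, 0.3, -0.2]
grip_width: 0.0501
gripper_force: 0.0
```

Call:
arm_command(turn=[[0,0,0],[0,0,0],[0,0,0],[0,0,0],[0,0,0],[0,0,0],[0,0,0],[0,0,0]], xyz=[[0,0,-0.1],[0,0,-0.3],[0,0,-0.4],[0,0,-0.4],[0,0,-0.4],[0,0,-0.4],[0,0,-0.2],[0,0,0]], claw=[50,50,50,50,50,50,50,50])

```text
time_s: 20.05
position: [0.5599, 0.3044, 0.2123]
tool_rot: [[-0.99, -0.141, 0.003], [-0.141, 0.99, 0.001], [-0.003, 0.0, -1.0]]
ft_force: [-0.3, -0.2, -0.4]
grip_width: 0.0499
gripper_force: 0.0
```

Run:
```python
from go import *
from m import blob
need([.5260,-.2205,.2])
c=cam("wrist"); im,d=imaging.get_image("wrist"); cv2.imwrite("pics/w6.png",im)
p=proj(c,[.5593,.304,.152])[0]; print(p)
m,ce,st=blob(im,(100,120,30),(125,255,255),(int(p[0])-50,int(p[1])-50,int(p[0])+50,int(p[1])+50)); v,u=np.nonzero(m)
P=np.array([pt(c,a,e,d[e,a]) for e,a in zip(v,u) if d[e,a]>0]); q=P[P[:,2]>.148]; print("handle top",q.mean(0),q.max(0),len(q)); 
v,u=np.nonzero((d>0)&(d<.5)); P=np.array([pt(c,a,e,d[e,a]) for e,a in zip(v,u)])
r=np.hypot(P[:,0]-.5593,P[:,1]-.304); print("collar z",np.median(P[(r>.010)&(r<.0165),2]))
```

```text
t 20.05 pos [0.5599 0.3044 0.2123] x ang -171.89 tilt [0.0027 0.0008] units [  2.153 -10.298   0.235] F [-0.3  -0.16 -0.4 ] w 0.0499 gf 0.0
[323.72349364 257.18411969]
handle top [0.55860404 0.30451373 0.15173021] [0.56588479 0.31141413 0.15377926] 359
collar z 0.29720511803461147
```

The handle top is back at z 0.1517, upright and released. On to the tray.

Call:
arm_command(turn=[[0,0,0],[0,0,0],[0,0,0],[0,0,0],[0,0,0],[0,0,0],[0,0,0],[0,0,0],[0,0,0],[0,0,0],[0,0,0],[0,0,0]], xyz=[[0.04,-0.2,0],[0.09,-0.45,0],[0.09,-0.45,0],[0.09,-0.45,0],[0.09,-0.45,0],[0.09,-0.45,0],[0.09,-0.45,0],[0.09,-0.45,0],[0.09,-0.45,0],[0.09,-0.45,0],[0.09,-0.45,0],[0.09,-0.45,0]], claw=[50,50,50,50,50,50,50,50,50,50,50,50])

```text
time_s: 21.3
position: [0.544, 0.0406, 0.2098]
tool_rot: [[-0.99, -0.141, -0.002], [-0.141, 0.99, 0.0], [0.002, 0.0, -1.0]]
ft_force: [-0.2, 0.9, 0.8]
grip_width: 0.0501
gripper_force: 0.0
```

Call:
arm_command(turn=[[0,0,0],[0,0,0],[0,0,0],[0,0,0],[0,0,0],[0,0,0],[0,0,0],[0,0,0],[0,0,0],[0,0,0],[0,0,0],[0,0,0]], xyz=[[0.1,-0.45,0],[0.1,-0.45,0],[0.1,-0.45,0],[0.1,-0.45,0],[0.1,-0.45,0],[0.1,-0.45,0],[0.1,-0.45,0],[0.1,-0.45,0],[0.1,-0.45,0],[0.1,-0.45,0],[0.05,-0.2,0],[0,0,0]], claw=[50,50,50,50,50,50,50,50,50,50,50,50])

```text
time_s: 22.5
position: [0.5254, -0.1989, 0.21]
tool_rot: [[-0.99, -0.139, -0.001], [-0.139, 0.99, 0.001], [0.001, 0.001, -1.0]]
ft_force: [0.2, 1.1, 0.9]
grip_width: 0.0502
gripper_force: 0.0
```

Run:
```python
from go import *
need([.5260,-.2205,.2])
c=cam("wrist"); im,d=imaging.get_image("wrist"); cv2.imwrite("pics/w7.png",im)
v,u=np.nonzero((d>0)&(d<.5)); P=np.array([pt(c,a,e,d[e,a]) for e,a in zip(v,u)])
near=np.hypot(P[:,0]-.526,P[:,1]+.22)<.1
q=P[near&(P[:,2]>.056)&(P[:,2]<.068)]; q=q[np.hypot(q[:,0]-.526,q[:,1]+.22)<.03]; print("fin",len(q),q.mean(0),cv2.minAreaRect(q[:,:2].astype(np.float32)))
q=P[near&(P[:,2]>.0055)&(P[:,2]<.0105)]; print("plate",len(q),np.median(q[:,2]),cv2.minAreaRect(q[:,:2].astype(np.float32)))
q=P[near&(P[:,2]>.027)&(P[:,2]<.048)]; q=q[np.hypot(q[:,0]-.5746,q[:,1]+.2138)<.022]; print("ball",q[:,:2].mean(0),q[:,2].max())
```

```text
t 22.5 pos [ 0.5254 -0.1989  0.21  ] x ang -172.0 tilt [-0.0013  0.0007] units [ 0.048 -0.429  0.2  ] F [0.18 1.09 0.93] w 0.0502 gf 0.0
fin 609 [ 0.5241803  -0.22115425  0.0615179 ] ((0.5245282649993896, -0.22129371762275696), (0.035389095544815063, 0.013995365239679813), 9.047719955444336)
plate 6137 0.007720534368170162 ((0.5251501202583313, -0.22165174782276154), (0.1501053273677826, 0.0631844699382782), 8.322291374206543)
ball [ 0.57047657 -0.21368991] 0.04485873565904208
```

View pics/w7.png

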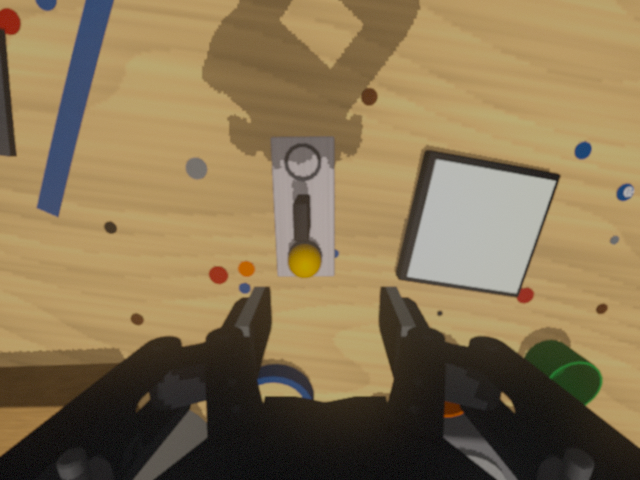

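The tray plate measures 150x63 mm at (0.525,-0.2215), yaw 8.3°, with the fin at (302,220) px and the ball at (305,262) px still in its pocket. I'll centre over the fin.

Call:
arm_command(turn=[[0,0,0],[0,0,0],[0,0,0],[0,0,0],[0,0,0],[0,0,0],[0,0,0]], xyz=[[0.02,-0.15,0],[0.03,-0.15,0],[0.02,-0.1,0],[0,0,0],[0,0,0],[0,0,0],[0,0,0]], claw=[50,50,50,50,50,50,50])

```text
time_s: 23.25
position: [0.5254, -0.218, 0.2108]
tool_rot: [[-0.99, -0.141, -0.0], [-0.141, 0.99, 0.0], [0.0, 0.0, -1.0]]
ft_force: [-0.3, -0.1, 0.1]
grip_width: 0.0497
gripper_force: 0.0
```

Call:
arm_command(turn=[[0,0,0],[0,0,0],[0,0,0],[0,0,0],[0,0,0],[0,0,0],[0,0,0],[0,0,0],[0,0,0],[0,0,0],[0,0,0],[0,0,0]], xyz=[[0.018,-0.068,0.1],[0,0,0.3],[0,0,0.4],[0,0,0.4],[0,0,0.4],[0,0,0.4],[0,0,0.4],[0,0,0.3],[0,0,0.2],[0,0,0.1],[0,0,0],[0,0,0]], claw=[50,50,50,50,50,50,50,50,50,50,50,50])

```text
time_s: 24.45
position: [0.5253, -0.222, 0.0614]
tool_rot: [[-0.99, -0.141, 0.001], [-0.141, 0.99, -0.001], [-0.001, -0.001, -1.0]]
ft_force: [-0.8, 0.4, 0.3]
grip_width: 0.0498
gripper_force: 0.0
```

Remaining: 33 mm down, then a gentle close.

Call:
arm_command(turn=[[0,0,0],[0,0,0],[0,0,0],[0,0,0],[0,0,0],[0,0,0],[0,0,0],[0,0,0],[0,0,0],[0,0,0],[0,0,0],[0,0,0]], xyz=[[0,0,0.15],[0,0,0.2],[0,0,0.2],[0,0,0.1],[0,0,0.02],[0,0,0],[0,0,0],[0,0,0],[0,0,0],[0,0,0],[0,0,0],[0,0,0]], claw=[50,50,50,50,50,40,30,25,21,18,15,12], squeeze=60)

```text
time_s: 25.65
position: [0.525, -0.2217, 0.0275]
tool_rot: [[-0.99, -0.141, 0.0], [-0.141, 0.99, -0.0], [-0.0, -0.0, -1.0]]
ft_force: [0.1, 1.0, 1.5]
grip_width: 0.0131
gripper_force: 58.6
```

Call:
arm_command(turn=[[0,0,0],[0,0,0],[0,0,0],[0,0,0],[0,0,0]], xyz=[[0,0,0],[0,0,0],[0,0,0],[0,0,0],[0,0,0]], claw=[9,6,5,5,5])

```text
time_s: 26.15
position: [0.525, -0.2217, 0.0275]
tool_rot: [[-0.99, -0.141, 0.0], [-0.141, 0.99, -0.0], [-0.0, -0.0, -1.0]]
ft_force: [-1.5, 1.7, 5.5]
grip_width: 0.0132
gripper_force: 58.9
```

Call:
arm_command(turn=[[0,0,0],[0,0,0],[0,0,0],[0,0,0],[0,0,0],[0,0,0],[0,0,0],[0,0,0],[0,0,0],[0,0,0],[0,0,0],[0,0,0]], xyz=[[0,0,-0.02],[0,0,-0.05],[0,0,-0.08],[0,0,-0.12],[0,0,-0.16],[0,0,-0.2],[0,0,-0.22],[0,0,-0.22],[0,0,-0.22],[0,0,-0.22],[0,0,-0.22],[0,0,-0.2]], claw=[5,5,5,5,5,5,5,5,5,5,5,5])

```text
time_s: 27.35
position: [0.525, -0.2218, 0.1249]
tool_rot: [[-0.99, -0.141, 0.0], [-0.141, 0.99, -0.0], [-0.0, -0.0, -1.0]]
ft_force: [-0.1, -0.7, -3.6]
grip_width: 0.013
gripper_force: 58.4
```

Call:
arm_command(turn=[[0,0,0],[0,0,0],[0,0,0],[0,0,0],[0,0,0],[0,0,0],[0,0,0],[0,0,0]], xyz=[[0,0,-0.18],[0,0,-0.13],[0,0,-0.1],[0,0,-0.07],[0,0,-0.03],[0,0,0],[0,0,0],[0,0,0]], claw=[5,5,5,5,5,5,5,5])

```text
time_s: 28.15
position: [0.5249, -0.2217, 0.149]
tool_rot: [[-0.99, -0.141, -0.0], [-0.141, 0.99, 0.0], [0.0, 0.0, -1.0]]
ft_force: [-0.1, 0.1, -3.2]
grip_width: 0.0135
gripper_force: 58.4
```

Run:
```python
from go import *
from m import blob
need([.5180-.0495,-.0398-.0072,.148])
c=cam("top"); im,d=imaging.get_image("top")
m,ce,st=blob(im,(18,120,80),(35,255,255),(400,240,470,310)); print("ball",ce,st, onz(c,*ce,.146))
im,d=imaging.get_image("wrist"); cv2.imwrite("pics/w8.png",im)
```

```text
t 28.15 pos [ 0.5249 -0.2217  0.149 ] x ang -171.89 tilt [-0.0005  0.0003] units [0.623 3.618 0.022] F [-0.06  0.15 -3.17] w 0.0135 gf 58.4
ball [441.92093023 277.29767442] [434 270  17  16 215] [ 0.57462139 -0.21463591  0.146     ]
```

View pics/w8.png

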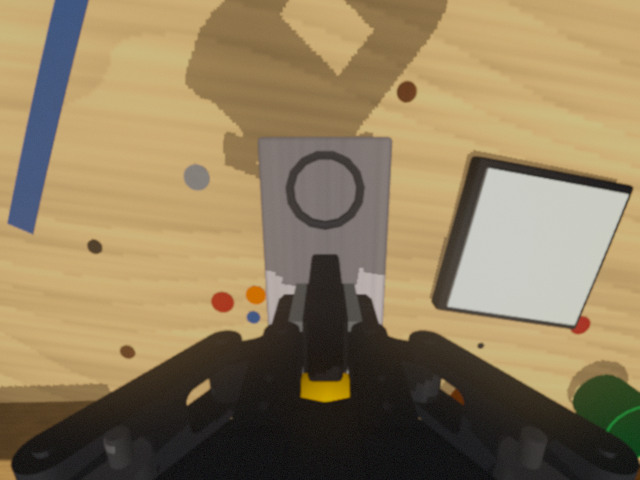

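The tray is level with its empty ring at (325,190), and the yellow ball is visible behind the fin at (325,388) in its pocket. I'll carry it smoothly to the pad.

Call:
arm_command(turn=[[0,0,0],[0,0,0],[0,0,0],[0,0,0],[0,0,0],[0,0,0],[0,0,0],[0,0,0],[0,0,0],[0,0,0],[0,0,0],[0,0,0]], xyz=[[0.007,0.04,0],[0.014,0.08,0],[0.02,0.12,0],[0.027,0.16,0],[0.034,0.2,0],[0.038,0.22,0],[0.038,0.22,0],[0.038,0.22,0],[0.038,0.22,0],[0.038,0.22,0],[0.038,0.22,0],[0.038,0.22,0]], claw=[5,5,5,5,5,5,5,5,5,5,5,5])

```text
time_s: 29.45
position: [0.4913, -0.1175, 0.1493]
tool_rot: [[-0.99, -0.141, 0.0], [-0.141, 0.99, 0.0], [-0.0, 0.0, -1.0]]
ft_force: [0.2, -0.3, -3.8]
grip_width: 0.0132
gripper_force: 58.4
```

Call:
arm_command(turn=[[0,0,0],[0,0,0],[0,0,0],[0,0,0],[0,0,0],[0,0,0],[0,0,0],[0,0,0],[0,0,0],[0,0,0],[0,0,0],[0,0,0]], xyz=[[0.038,0.22,0],[0.038,0.22,0],[0.038,0.22,0],[0.038,0.22,0],[0.034,0.2,0],[0.027,0.16,0],[0.02,0.12,0],[0.014,0.08,0],[0.007,0.04,0],[0,0,0],[0,0,0],[0,0,0]], claw=[5,5,5,5,5,5,5,5,5,5,5,5])

```text
time_s: 30.65
position: [0.4687, -0.0472, 0.1493]
tool_rot: [[-0.99, -0.141, 0.0], [-0.141, 0.99, -0.0], [-0.0, -0.0, -1.0]]
ft_force: [-0.7, 1.4, -3.6]
grip_width: 0.0133
gripper_force: 58.4
```

Call:
arm_command(turn=[[0,0,0],[0,0,0],[0,0,0],[0,0,0],[0,0,0],[0,0,0]], xyz=[[0,0,0],[0,0,0],[0,0,0],[0,0,0],[0,0,0],[0,0,0]], claw=[5,5,5,5,5,5])

```text
time_s: 31.25
position: [0.4686, -0.0469, 0.1493]
tool_rot: [[-0.99, -0.141, -0.0], [-0.141, 0.99, 0.0], [0.0, 0.0, -1.0]]
ft_force: [-0.1, 0.8, -3.9]
grip_width: 0.0131
gripper_force: 58.4
```

Run:
```python
from go import *
from m import blob
need([.5180-.0495,-.0398-.0072,.148])
c=cam("top"); im,d=imaging.get_image("top")
m,ce,st=blob(im,(18,120,80),(35,255,255),(320,260,400,340)); print("ball",ce,st, onz(c,*ce,.148))
im,d=imaging.get_image("scene"); cv2.imwrite("pics/s9.png",im)
```

```text
t 31.25 pos [ 0.4686 -0.0469  0.1493] x ang -171.89 tilt [-0.  0.] units [ 0.003 -0.001  0.027] F [-0.08  0.79 -3.94] w 0.0131 gf 58.4
ball [360.1826087 301.6      ] [352 297  15  13 115] [ 0.52419805 -0.04196999  0.148     ]
```

View pics/s9.png

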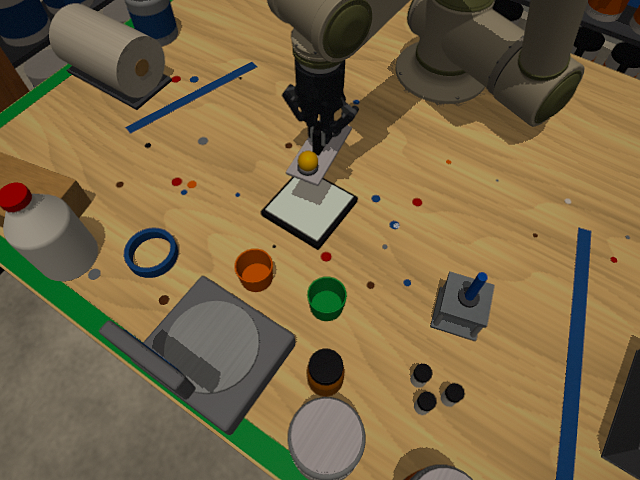

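The tray is level above the pad with the ball in its pocket at (308,161), within about 1 cm of the pad's middle (0.518,-0.040). The dabber hangs in its stand at (475,288) and the rest is unmoved. Handing in.

```bash
python3 -c "
from rig import env
print(env.close_job())"
```

```text
the job is handed in; nothing more can be done
None
```

The job is handed in, with no verdict shown: I dipped the dabber, dabbed the ball and hung it back (the dab was judged by position and picture, as its force was within sensor noise), and the tray is held level about 10 cm above the pad with the ball in its pocket about 1 cm from the middle, at 31 s of the 64 s allowed.

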